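Catch spools from the chute and box them up

ROBOT

A 6-joint arm with a two-finger parallel gripper is mounted at the origin on a cart in front of the work surface, level with it; the furniture and walls round the work are solid. World frame = base frame: x ahead of the robot, y to its left, z up, the work surface at z = 0. Lengths are in mm, angles in rad, forces in N, time in s.
With the tool pointing down it reaches from about 350 to 875 mm from the base axis. Payload 4.2 kg.
Tool frame: the origin (TCP) lies between the finger pads; the fingertips stand 14 mm ahead of it and the grasp point (between the pads) lies 5 mm behind it; z points along the fingers, y is the line along which they close (so a half turn about z gives the same grasp; the last joint's range is limited). The gripper opens to 85 mm and grips with 20 to 120 N. Pads are 22 mm wide; open, the fingers measure 114 mm over their backs; the gripper's body (76 mm by 85 mm) begins 54 mm behind the grasp point. The pads swing forward as they close: fully open they stand 13 mm farther back than shut.
Start: joints at [-1.077, 0.385, 0.008, 0, -1.194, -0.259], TCP at [145.423, -607.825, 245.312] pointing down, gripper open.
Joint ranges: [-3.14, 3.14], [-1.21, 2.06], [-1.07, 1.41], [-3.16, 2.05], [-2.99, -0.16], [-3.1, 3.1]. Speed limits (rad/s): [2.79, 2.79, 3.14, 3.14, 3.14, 3.14].

INTERFACE

Orientations are given as a unit quaternion [x, y, z, w].
In Python, from bench import * gives the robot as it stands.
- The arm moves only by the tool carry_out, never from a script. Its argument "motion" is a list of rows, each a list of 7 numbers: the turn, a rotation vector about the tool's x, y, z in rad, then the shift along the tool's x, y, z in mm, then the opening, from -1 (shut) to 1 (fully open), so that 0 is half open. A call has 1 to 5 rows; each row is the pose to reach, as a shift and turn from the pose commanded when the call began, along the tool's axes at that moment; what a row does not reach only later rows make up. A row lasts 1/8 s, in which the tool goes at most 62.5 mm and 10.7 degrees, less where a joint would pass 70% of its speed; a pose out of reach is approached as far as the arm can. A call with a gripper value outside its range is refused whole. The fingers move at their own pace and stop on an object; the grip force is fixed at half the most. Time passes only in rows, so rows that repeat a pose let the fingers close. It gives the time, the measured TCP pose, the force, the opening and the grip force at its end, in the units of the state.
- read_state(): the state, without advancing time (a new reading comes with each control period).
- get_image(name): name is "side" or "top"; returns a dict with "color" (384x512x3 uint8, blue, green, red), "mtx" (3x3 intrinsics, pixels), "position" and "orientation" of the camera in the world. Camera axes: x right, y down, z forward; pixel columns grow to the right and rows downward; lengths in mm; the calibration is good to about 2 mm. A picture is of the moment at which its call begins. There is no depth.
- job_done(): hands the job in; it is judged then, once.
The state is a dict: "clock": time; "joints": joint angles; "joint_vel": joint speeds; "joint_efforts": joint torques, N m; "position": TCP position; "ee_rot": TCP orientation; "contact_force": force on the tool from outside, world axes, zero at the start; "wrist_torque": the same for the moment, N m; "gripper_width": finger opening in mm; "grasp_force": force on a finger pad.
Only numpy, scipy, OpenCV 4.12 (cv2) and the standard library are available. Lean on these libraries where they do the work, as an engineer would, in place of code of your own. Each camera call takes 0.05 s, during which the arm holds its last target. There are 200 camera calls.

TASK

Hold the long tub by its handle under the chute and raise it so that its rim lifts the gate's feet, and catch all the thread spools that come down in it while you hold it; set it back on the table. Put the thread spools that stand loose on the table into the square tub. Close each tub with the lid that fits it, seated flat on the rim, both tubs standing upright on the table, with no chute spool dropped beside the tub and the other things on the table left where they are.

Things in the scene. Friction and masses are not known exactly. Their poses are not given: they have to be found in the camera images.
- chute_lip (a point): bottom edge of the outlet of a fixed metal chute, its middle, 150 mm above the table; the outlet faces the chute's -x. The 58 mm wide trough rises from here at 30 degrees to +x, up to 0.25 m high. Spools leave it forwards and fall 10 to 40 mm before the lip. Below it the table is free back to x = +55 mm, where the chute's foot begins (100 mm wide, to x = +140 mm)
- gate_feet (a point): midway between the gate's two flat feet, at their undersides: 95 mm above the table when shut, below the lip; axes as chute_lip. The feet reach from x = -20 to +30 mm and, either side, from y = 30 to 54 mm, so the two long rims of the long tub, its middle below the lip or up to 12 mm before it (-x) and its handle to -x, lie under them and push them up
- gate (a joint): height of the gate in m: 0 shut, 0.045 at its upper stop. A steel plate across the lip (top 193 mm above the table when shut) keeps the spools in; a leg on each side runs down outside the trough to a foot (see gate_feet). It weighs 80 g, slides straight up freely and drops shut by itself. Spools pass below it from about 0.033; 0.037 to 0.042 is good
- long_tub_handle (a point): grip point of the long tub's handle, an upright wooden block 20 mm wide along the tub's y, 28 mm along its x, its top 88 mm above the tub's underside, outside the short -x wall. The point lies 82 mm from the tub's middle and 70 mm above its underside; axes as the tub
- long_tub_mid (a point): centre of the long tub (30 mm above its underside): open wooden box 116 mm along x, 84 mm along y, 60 mm high, walls and floor 4 mm, an upright handle block outside its -x wall; 0.16 kg
- long_tub: the long tub again, origin at the centre of its underside, axes as long_tub_mid
- square_tub_mid (a point): centre of the square tub (30 mm above its underside): open wooden box 92 x 92 mm, 60 mm high, walls and floor 4 mm, no handle; 0.2 kg
- square_tub: the square tub again, origin at the centre of its underside
- long_lid_grip (a point): grip point on the handle bar (50 mm along y, 16 along x, 40 high) on the oblong lid, a wooden plate 116 x 84 x 6 mm. 33 mm above the lid's underside, which is the foot of ribs 6 mm deep that enter the long tub with 4 mm play all round. Seated, the plate lies on the rim and this point is 87 mm above the tub's underside (57 above its mid), over its centre
- long_lid: the oblong lid again, origin at the centre of its underside; 80 g
- square_lid_grip (a point): grip point on the handle bar (50 mm along y, 16 along x, 40 high) on the square lid, a wooden plate 92 x 92 x 6 mm with the same ribs and 4 mm play in the square tub; 33 mm above the lid's underside. Seated (at any quarter turn) it is 87 mm above the tub's underside (57 above its mid), over its centre
- square_lid: the square lid again, origin at the centre of its underside; 80 g
- chute_spool_1_mid (a point): thread spool, a cylinder 29 mm in diameter and 46 mm long; the point is its centre and its z axis runs along the spool; 30 g; lies across the chute behind its gate
- chute_spool_2_mid (a point): thread spool, a cylinder 29 mm in diameter and 46 mm long; the point is its centre and its z axis runs along the spool; 30 g; lies across the chute behind its gate
- chute_spool_3_mid (a point): thread spool, a cylinder 29 mm in diameter and 46 mm long; the point is its centre and its z axis runs along the spool; 30 g; lies across the chute behind its gate
- loose_spool_1_mid (a point): thread spool, a cylinder 29 mm in diameter and 46 mm long; the point is its centre and its z axis runs along the spool; 30 g; None if absent in this run; stands upright on the table at the start, centre 23 mm up
- loose_spool_2_mid (a point): thread spool, a cylinder 29 mm in diameter and 46 mm long; the point is its centre and its z axis runs along the spool; 30 g; None if absent in this run; stands upright on the table at the start, centre 23 mm up
- loose_spool_3_mid (a point): thread spool, a cylinder 29 mm in diameter and 46 mm long; the point is its centre and its z axis runs along the spool; 30 g; None if absent in this run; stands upright on the table at the start, centre 23 mm up
- oil_bottle: bystander: small white bottle with black cap, 32 mm wide, 83 mm high, at the back of the table; origin under its centre
- wax_tin: bystander: flat round tin, 60 mm wide, 20 mm high, near the robot; origin under its centre
- tape_measure: bystander: tape measure, 28 x 58 x 52 mm, near the robot; origin under its centre

How it is judged (in metres and radians):
On the way, in this order (a step that is already met when the one before it is completed fails the run):
1. the gate is being lifted by the held long tub (height (world z) of long_tub_mid above 0.045 m and contact force between the fingers and long_tub above 0.5 N and value of joint gate above 0.006 m), for 0.02 s.
2. all the chute's spools lie in the long tub while it is still held off the table (height (world z) of long_tub_mid above 0.045 m and contact force between the fingers and long_tub above 0.5 N and x of chute_spool_1_mid in the frame of long_tub between -0.056 and 0.056 m and y of chute_spool_1_mid in the frame of long_tub between -0.04 and 0.04 m and z of chute_spool_1_mid in the frame of long_tub between 0 and 0.058 m and x of chute_spool_2_mid in the frame of long_tub between -0.056 and 0.056 m and y of chute_spool_2_mid in the frame of long_tub between -0.04 and 0.04 m and z of chute_spool_2_mid in the frame of long_tub between 0 and 0.058 m and x of chute_spool_3_mid in the frame of long_tub between -0.056 and 0.056 m and y of chute_spool_3_mid in the frame of long_tub between -0.04 and 0.04 m and z of chute_spool_3_mid in the frame of long_tub between 0 and 0.058 m), for 0.2 s.
At the end, for the whole second after the job is handed in: All spools from the chute are inside the long tub and all loose spools inside the square tub; each tub stands upright on the table with its own lid seated (within 8 mm of centre, 0.13 rad of its direction - the square lid at any quarter turn - and flat on the rim within 3.5 mm), all at rest (x of chute_spool_1_mid in the frame of long_tub between -0.056 and 0.056 m and y of chute_spool_1_mid in the frame of long_tub between -0.04 and 0.04 m and z of chute_spool_1_mid in the frame of long_tub between 0 and 0.058 m and x of chute_spool_2_mid in the frame of long_tub between -0.056 and 0.056 m and y of chute_spool_2_mid in the frame of long_tub between -0.04 and 0.04 m and z of chute_spool_2_mid in the frame of long_tub between 0 and 0.058 m and x of chute_spool_3_mid in the frame of long_tub between -0.056 and 0.056 m and y of chute_spool_3_mid in the frame of long_tub between -0.04 and 0.04 m and z of chute_spool_3_mid in the frame of long_tub between 0 and 0.058 m and x of loose_spool_1_mid in the frame of square_tub between -0.044 and 0.044 m and y of loose_spool_1_mid in the frame of square_tub between -0.044 and 0.044 m and z of loose_spool_1_mid in the frame of square_tub between 0 and 0.058 m and x of loose_spool_2_mid in the frame of square_tub between -0.044 and 0.044 m and y of loose_spool_2_mid in the frame of square_tub between -0.044 and 0.044 m and z of loose_spool_2_mid in the frame of square_tub between 0 and 0.058 m and x of loose_spool_3_mid in the frame of square_tub between -0.044 and 0.044 m and y of loose_spool_3_mid in the frame of square_tub between -0.044 and 0.044 m and z of loose_spool_3_mid in the frame of square_tub between 0 and 0.058 m and x of long_lid_grip in the frame of long_tub_mid between -0.008 and 0.008 m and y of long_lid_grip in the frame of long_tub_mid between -0.008 and 0.008 m and z of long_lid_grip in the frame of long_tub_mid between 0.054 and 0.0605 m and angle between the x axis of long_lid_grip and the x axis of long_tub_mid, either way round below 0.13 rad and angle between each of long_lid_grip, square_lid_grip, long_tub_mid, square_tub_mid's own z axis and vertical below 0.06 rad and x of square_lid_grip in the frame of square_tub_mid between -0.008 and 0.008 m and y of square_lid_grip in the frame of square_tub_mid between -0.008 and 0.008 m and z of square_lid_grip in the frame of square_tub_mid between 0.054 and 0.0605 m and (angle between the x axis of square_lid_grip and the x axis of square_tub_mid, either way round below 0.13 rad or angle between the x axis of square_lid_grip and the y axis of square_tub_mid, either way round below 0.13 rad) and height (world z) of long_tub_mid between 0.024 and 0.036 m and linear speed of each of long_tub, square_tub, long_lid, square_lid below 0.02 m/s and height (world z) of square_tub_mid between 0.024 and 0.036 m); the robot touches nothing.
It fails at once if a spool from the chute falls outside the long tub ((height (world z) of chute_spool_1_mid below 0.06 m and not (x of chute_spool_1_mid in the frame of long_tub between -0.066 and 0.066 m and y of chute_spool_1_mid in the frame of long_tub between -0.05 and 0.05 m)) or (height (world z) of chute_spool_2_mid below 0.06 m and not (x of chute_spool_2_mid in the frame of long_tub between -0.066 and 0.066 m and y of chute_spool_2_mid in the frame of long_tub between -0.05 and 0.05 m)) or (height (world z) of chute_spool_3_mid below 0.06 m and not (x of chute_spool_3_mid in the frame of long_tub between -0.066 and 0.066 m and y of chute_spool_3_mid in the frame of long_tub between -0.05 and 0.05 m))).
It fails at once if a bystander (oil bottle, wax tin, tape measure) is pushed more than 5 cm (distance of any of oil_bottle, wax_tin, tape_measure from where it was at the start of the episode above 0.05 m).
Of loose_spool_1, loose_spool_2, loose_spool_3 only 2 to 3 are there at a start; the rules pass over those that are not, and their reading is None.
At some moment in a run one of long_lid, square_lid, square_tub may be knocked a few centimetres aside while the robot is not near it.
It also fails if it takes over 210 s, if anything falls off the work surface, if the arm or the gripper's body presses on something with over 40 N, if the wrist force passes 120 N, or if a joint passes its speed limit or range.

## Working session

There is one attempt and no reset: what is moved stays moved. The work goes in short steps, Python scripts to look and compute and a tool call to move; the robot and the scene stay as the last step left them, time stands still between calls to the robot, and variables do not carry over. Pictures are saved under pics/ and viewed, at most 14 in all, crops included, and the job is handed in when it is done.

Besides the shell and the picture viewer there is one more tool, called after ">>>" as name(argument=value, ...) on one line, values as JSON. carry_out: Moves the arm, as the interface text tells. Its arguments: {"type":"object","properties":{"motion":{"type":"array"}},"required":["motion"]}

```bash
mkdir -p pics; cat > h.py <<'E'
from bench import *
import numpy as np, cv2, json
from scipy.spatial.transform import Rotation as R
def snap(n,f,crop=None,s=1):
    g=get_image(n); im=g["color"]
    np.savez("pics/"+f+".npz",mtx=g["mtx"],p=g["position"],q=g["orientation"],im=im)
    out=im
    if crop: out=im[crop[1]:crop[3],crop[0]:crop[2]]
    if s!=1: out=cv2.resize(out,None,fx=s,fy=s,interpolation=cv2.INTER_CUBIC)
    cv2.imwrite("pics/"+f+".png",out)
def load(f): return np.load("pics/"+f+".npz")
def px(c,u,v,z):
    d=R.from_quat(c["q"]).apply(np.linalg.inv(c["mtx"])@[u,v,1.]); p=c["p"]
    return p+d*(z-p[2])/d[2]
def proj(c,P):
    k=c["mtx"]@R.from_quat(c["q"]).inv().apply(np.array(P,float)-c["p"]); return k[:2]/k[2]
def goto(P,yaw=None,o=None):
    """shift in tool axes for world target P (TCP) , from measured pose"""
    s=read_state(); r=R.from_quat(s["ee_rot"])
    print("shift",np.round(r.inv().apply(np.array(P,float)-s["position"]),1), s["clock"])
E
python3 - <<'E'
from h import *
s=read_state(); print({k:np.round(v,3).tolist() for k,v in s.items()})
print(R.from_quat(s["ee_rot"]).as_matrix().round(3))
for n in("top","side"):
    snap(n,n+"0",None,1.5); c=load(n+"0"); print(n,c["mtx"],c["p"],R.from_quat(c["q"]).as_matrix().round(3))
E
```

```text
{'clock': 0.0, 'joints': [-1.077, 0.386, 0.007, -0.001, -1.194, -0.259], 'joint_vel': [-0.0, 0.001, -0.001, 0.001, 0.0, 0.0], 'joint_efforts': [0.002, -39.229, 18.84, 4.186, -0.005, 0.0], 'position': [145.287, -607.311, 244.214], 'ee_rot': [-0.117, 0.993, 0.001, -0.0], 'contact_force': [0.064, -0.538, -0.868], 'wrist_torque': [0.031, -0.024, -0.081], 'grasp_force': 0.0, 'gripper_width': 85.346}
[[-0.973 -0.232 -0.001]
 [-0.232  0.973  0.002]
 [ 0.     0.002 -1.   ]]
top [[437.49650355   0.         255.14740677]
 [  0.         437.49650355 192.10468769]
 [  0.           0.           1.        ]] [ 445.06814386   17.58481865 1007.74297299] [[-0.005 -0.991  0.136]
 [-1.     0.005  0.   ]
 [-0.001 -0.136 -0.991]]
side [[397.00255493   0.         255.48816942]
 [  0.         397.00255493 193.71345833]
 [  0.           0.           1.        ]] [177.99182619 623.07723446 572.18981769] [[-0.84  -0.264  0.473]
 [-0.542  0.438 -0.717]
 [-0.017 -0.859 -0.511]]
```

View pics/top0.png

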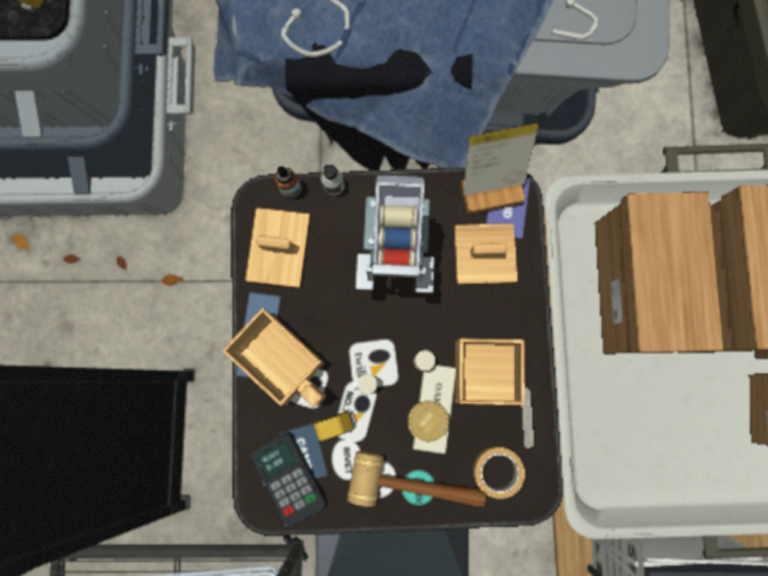

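View pics/side0.png

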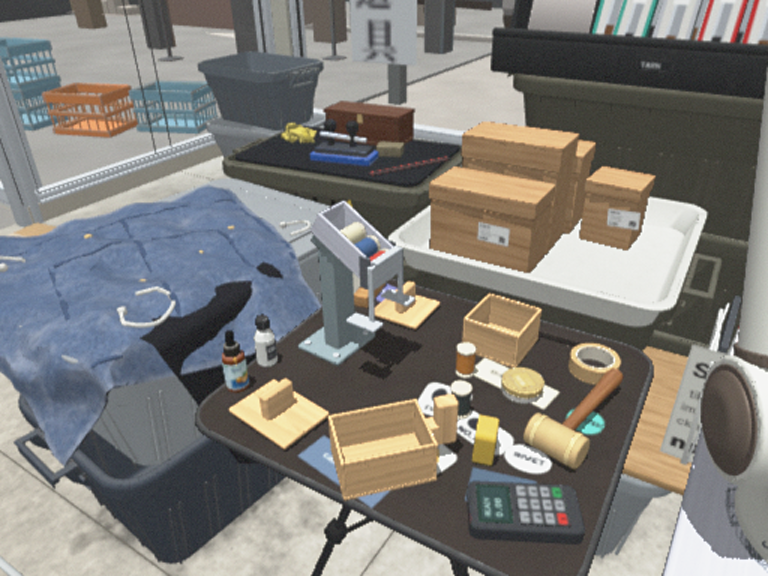

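Top view (1.5x): long tub at (273,357), handle (312,392); square tub (490,371); oblong lid (278,247), square lid (486,253); chute outlet ~(397,268); loose spools (425,360) and (367,385); tin (428,420), tape measure (333,427), bottle (333,180). An enlarged crop follows.

```bash
python3 - <<'E'
from h import *
c=load("top0"); im=c["im"][110:290,148:358]
cv2.imwrite("pics/crop0.png",cv2.resize(im,None,fx=3.3,fy=3.3,interpolation=cv2.INTER_CUBIC))
E
```

```text
(no output)
```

View pics/crop0.png

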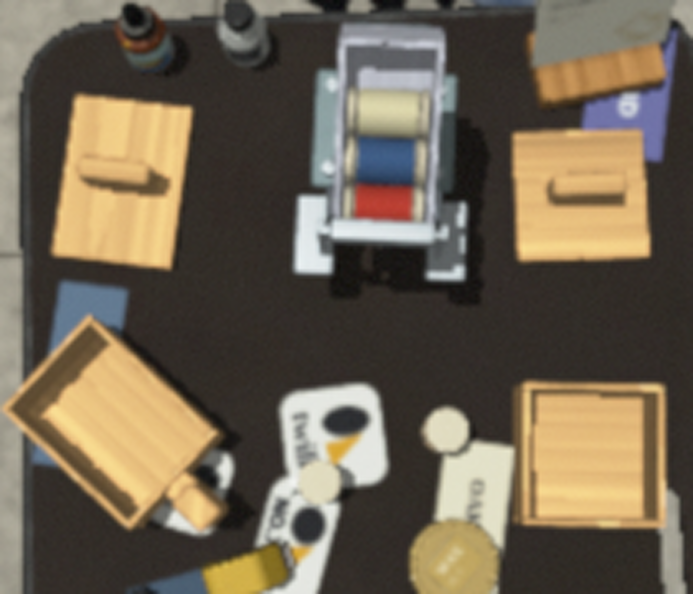

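The crop gives tub rims, lid corners, spool tops (447,430),(320,483), and gate feet front corners (295,273)/(466,280).

```bash
python3 - <<'E'
from h import *
c=load("top0")
def P(U,V,z): return px(c,148+U/3.3,110+V/3.3,z)
def show(n,pts,z):
    q=np.array([P(*p,z)[:2] for p in pts]); e=np.roll(q,-1,0)-q
    print(n,"mid",q.mean(0).round(1),"len",np.linalg.norm(e,axis=1).round(1),"ang",np.degrees(np.arctan2(e[:,1],e[:,0])).round(1))
show("ltub",[(91,318),(4,406),(135,526),(221,437)],60)
show("handle",[(183,471),(225,518),(208,530),(165,490)],88)
show("llid",[(77,95),(192,106),(172,269),(52,253)],12)
show("llidbar",[(81,155),(151,163),(148,186),(78,177)],50)
show("slid",[(513,132),(641,130),(650,257),(519,261)],12)
show("slidbar",[(553,175),(626,173),(626,196),(553,199)],50)
show("stub",[(515,384),(664,384),(666,526),(515,526)],60)
for n,p,z in[("s1",(447,430),46),("s2",(320,483),46),("tin",(454,562),20),("tape",(246,570),52),("bottle",(240,15),83),
 ("lfootF",(295,273),98),("rfootF",(466,280),98),("lfootB",(299,194),98),("rfootB",(466,200),98),("gateL",(331,238),193),("gateR",(436,238),193),("gateLb",(331,222),193),("gateRb",(436,218),193)]: print(n,P(*p,z)[:2].round(1))
E
```

```text
ltub mid [477.1 175.8] len [ 80.2 116.7  79.3 116.7] ang [ 135.9 -131.8  -44.1   47.7]
handle mid [425.1 118.3] len [39.7 12.9 37.  16.3] ang [-137.7  124.8   47.6  -43.5]
llid mid [647.2 179.3] len [ 82.  117.   84.7 114.1] ang [-95.9 173.7  82.   -7.6]
llidbar mid [646.3 179.2] len [47.8 15.9 47.8 15.3] ang [-96.9 173.5  82.3  -6.5]
slid mid [ 635.1 -141.7] len [90.3 90.6 91.4 92. ] ang [ -89.4 -177.9   91.5    1.4]
slidbar mid [ 633.9 -141.7] len [49.4 15.8 49.3 16.5] ang [-88.7 178.2  92.1  -1.4]
stub mid [ 453.9 -135.5] len [97.6 91.7 97.7 91.7] ang [-90.3 178.8  89.7  -1.2]
s1 [470.6 -43.5]
s2 [436.3  40.7]
tin [383.1 -48.6]
tape [380.7  88.8]
bottle [743.8  92.2]
lfootF [569.   55.1]
rfootF [563.9 -53.6]
lfootB [620.1  52.6]
rfootB [615.6 -54.4]
gateL [576.1  30.6]
gateR [575.8 -29.4]
gateLb [585.4  30.6]
gateRb [587.4 -29.5]
```

```bash
cat >> h.py <<'E'
import os
def plan(wps, start=None):
    """wps: (x,y,z,psi_deg) TCP targets; prints rounded [turn_z, sx,sy,sz] and tracks commanded pose"""
    c=start or json.load(open("cmd.json"))
    for w in wps:
        d=np.array(w[:3])-c[:3]; a=np.radians(c[3])
        sh=np.round([d[0]*-np.sin(a)+d[1]*np.cos(a), d[0]*np.cos(a)+d[1]*np.sin(a), -d[2]])
        t=round(-np.radians((w[3]-c[3]+90)%180-90),2)
        x,y=sh[0]*np.array([-np.sin(a),np.cos(a)])+sh[1]*np.array([np.cos(a),np.sin(a)])
        c=[c[0]+x,c[1]+y,c[2]-sh[2],c[3]-np.degrees(t)]
        n=max(np.linalg.norm(sh)/62.5,abs(np.degrees(t))/10.7)
        print("[0,0,%g,%d,%d,%d]"%(t,*sh)," rows %.1f"%n," ->",np.round(c,1))
    json.dump(c,open("cmd.json","w"))
E
python3 - <<'E'
from h import *
a=np.degrees(2*np.arctan2(.993,-.117)); 
plan([(300,-400,245,103.4),(430,-180,245,120),(424,50,230,137.3),(422,116,180,137.3),(422,116,100,137.3),(422,116,66,137.3)],[145.423,-607.825,245.312,103.43])
E
```

```text
[0,0,0,-199,166,0]  rows 4.1  -> [ 300.4 -400.1  245.3  103.4]
[0,0,-0.29,-177,184,0]  rows 4.1  -> [ 429.9 -180.1  245.3  120. ]
[0,0,-0.3,-110,202,15]  rows 3.7  -> [423.9  49.9 230.3 137.2]
[0,0,-0,-47,46,50]  rows 1.3  -> [422.1 115.6 180.3 137.2]
[0,0,-0,0,0,80]  rows 1.3  -> [422.1 115.6 100.3 137.2]
[0,0,-0,0,0,34]  rows 0.5  -> [422.1 115.6  66.3 137.2]
```

>>> carry_out(motion=[[0, 0, 0, -199, 166, 0, 0.3], [0, 0, 0, -199, 166, 0, 0.3], [0, 0, 0, -199, 166, 0, 0.3], [0, 0, 0, -199, 166, 0, 0.3], [0, 0, 0, -199, 166, 0, 0.3]])

```text
clock: 0.72
position: [301.8, -397.4, 245.4]
ee_rot: [-0.12, 0.993, 0.0, 0.0]
contact_force: [0.4, 0.3, -0.2]
gripper_width: 55.6
grasp_force: 0.0
```

>>> carry_out(motion=[[0, 0, -0.29, -177, 184, 0, 0.3], [0, 0, -0.29, -177, 184, 0, 0.3], [0, 0, -0.29, -177, 184, 0, 0.3], [0, 0, -0.29, -177, 184, 0, 0.3], [0, 0, -0.29, -177, 184, 0, 0.3]])

```text
clock: 1.35
position: [431.2, -177.8, 245.1]
ee_rot: [-0.262, 0.965, 0.0, -0.0]
contact_force: [-0.7, -0.2, -0.2]
gripper_width: 55.6
grasp_force: 0.0
```

>>> carry_out(motion=[[0, 0, -0.3, -110, 202, 15, 0.3], [0, 0, -0.3, -110, 202, 15, 0.3], [0, 0, -0.3, -110, 202, 15, 0.3], [0, 0, -0.3, -110, 202, 15, 0.3], [0, 0, -0.3, -110, 202, 15, 0.3]])

```text
clock: 1.98
position: [423.7, 51.0, 230.0]
ee_rot: [-0.402, 0.916, -0.0, -0.0]
contact_force: [0.6, -0.9, -0.3]
gripper_width: 55.4
grasp_force: 0.0
```

>>> carry_out(motion=[[0, 0, 0, -47, 46, 50, 0.3], [0, 0, 0, -47, 46, 50, 0.3], [0, 0, 0, -47, 46, 50, 0.3]])

```text
clock: 2.35
position: [421.7, 114.9, 179.6]
ee_rot: [-0.401, 0.916, -0.0, -0.001]
contact_force: [-0.5, -0.7, 0.2]
gripper_width: 55.8
grasp_force: 0.0
```

>>> carry_out(motion=[[0, 0, 0, 0, 0, 80, 0.3], [0, 0, 0, 0, 0, 80, 0.3], [0, 0, 0, 0, 0, 80, 0.3]])

```text
clock: 2.72
position: [421.8, 114.2, 100.0]
ee_rot: [-0.4, 0.917, -0.0, -0.001]
contact_force: [0.3, 0.4, -0.0]
gripper_width: 55.1
grasp_force: 0.0
```

>>> carry_out(motion=[[0, 0, 0, 0, 0, 34, 0.3], [0, 0, 0, 0, 0, 34, 0.3], [0, 0, 0, 0, 0, 34, -1], [0, 0, 0, 0, 0, 34, -1], [0, 0, 0, 0, 0, 34, -1]])

```text
clock: 3.35
position: [422.8, 116.3, 67.9]
ee_rot: [-0.401, 0.916, 0.0, 0.002]
contact_force: [-0.8, -0.4, 6.9]
gripper_width: 19.4
grasp_force: 58.6
```

```bash
python3 - <<'E'
from h import *
s=read_state(); print({k:np.round(v,3).tolist() for k,v in s.items()})
snap("top","top1",(140,190,300,300),4.5)
# plan: lift 22, rotate in place about tub mid
m=np.array([477,175.7]);
def hp(mx,my,yaw,uz): y=np.radians(yaw); return (mx-82*np.cos(y),my-82*np.sin(y),66.3+uz,yaw+90)
plan([hp(477,175.7,47.2,22),hp(477,175.7,22,22),hp(477,175.7,-2.5,22),hp(518,137,-2.5,22),hp(560,95,-2.5,22)])
E
```

```text
{'clock': 3.35, 'joints': [0.642, 0.304, -0.667, 0.001, -0.597, -1.388], 'joint_vel': [0.001, 0.0, 0.002, 0.0, -0.001, -0.003], 'joint_efforts': [0.186, -24.828, 10.412, 2.17, 0.258, 0.058], 'position': [422.837, 116.298, 67.935], 'ee_rot': [-0.401, 0.916, 0.0, 0.002], 'contact_force': [-0.802, -0.421, 6.906], 'wrist_torque': [-0.051, 0.335, -0.064], 'grasp_force': 58.582, 'gripper_width': 19.392}
[0,0,0,1,1,-22]  rows 0.4  -> [420.7 115.5  88.3 137.2]
[0,0,0.44,-8,34,0]  rows 2.4  -> [401.1 144.5  88.3 112. ]
[0,0,0.43,-7,35,0]  rows 2.3  -> [394.5 179.6  88.3  87.4]
[0,0,-0,-43,-37,0]  rows 0.9  -> [435.8 140.7  88.3  87.4]
[0,0,-0,-44,-40,0]  rows 1.0  -> [477.9  98.7  88.3  87.4]
```

View pics/top1.png

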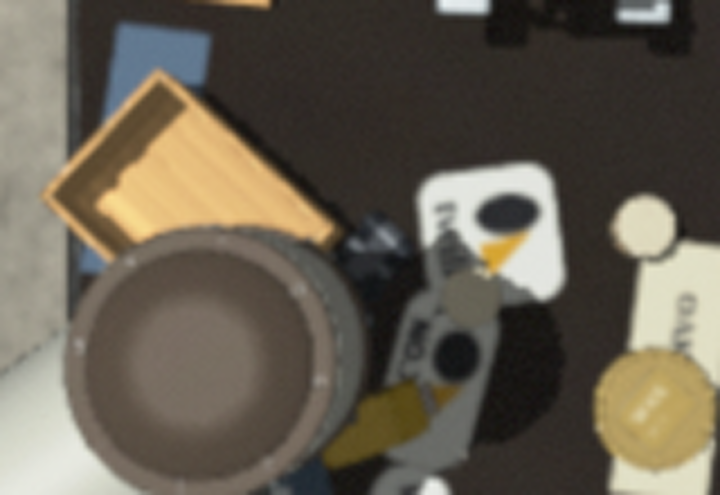

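Gripped the handle (19.4 mm). The tub is at its place, rim corners (158,72),(43,193),(340,232).

>>> carry_out(motion=[[0, 0, 0, 0, 0, -11, -1], [0, 0, 0, 1, 1, -22, -1], [0, 0, 0, 1, 1, -22, -1]])

```text
clock: 3.78
position: [420.8, 116.0, 89.4]
ee_rot: [-0.401, 0.916, 0.0, 0.001]
contact_force: [-0.3, -0.0, -2.5]
gripper_width: 19.2
grasp_force: 58.6
```

>>> carry_out(motion=[[0, 0, 0.1, -1, 8, 0, -1], [0, 0, 0.2, -3, 16, 0, -1], [0, 0, 0.32, -5, 25, 0, -1], [0, 0, 0.44, -8, 34, 0, -1], [0, 0, 0.44, -8, 34, 0, -1]])

```text
clock: 4.4
position: [400.5, 144.8, 88.2]
ee_rot: [-0.192, 0.981, -0.0, -0.0]
contact_force: [0.2, -0.2, -1.9]
gripper_width: 19.2
grasp_force: 58.6
```

>>> carry_out(motion=[[0, 0, 0.1, -1, 8, 0, -1], [0, 0, 0.2, -3, 16, 0, -1], [0, 0, 0.32, -5, 26, 0, -1], [0, 0, 0.43, -7, 35, 0, -1], [0, 0, 0.43, -7, 35, 0, -1]])

```text
clock: 5.03
position: [394.3, 179.8, 88.2]
ee_rot: [0.021, 1.0, -0.0, -0.0]
contact_force: [-0.5, -0.7, -1.7]
gripper_width: 19.5
grasp_force: 58.7
```

>>> carry_out(motion=[[0, 0, 0, -14, -12, 0, -1], [0, 0, 0, -28, -24, 0, -1], [0, 0, 0, -43, -37, 0, -1], [0, 0, 0, -43, -37, 0, -1]])

```text
clock: 5.52
position: [435.9, 139.7, 88.1]
ee_rot: [0.023, 1.0, -0.0, -0.0]
contact_force: [0.0, -0.7, -0.8]
gripper_width: 19.4
grasp_force: 58.8
```

>>> carry_out(motion=[[0, 0, 0, -14, -13, 0, -1], [0, 0, 0, -28, -26, 0, -1], [0, 0, 0, -44, -40, 0, -1], [0, 0, 0, -44, -40, 0, -1], [0, 0, 0, -44, -40, 0, -1]])

```text
clock: 6.15
position: [476.8, 98.9, 88.1]
ee_rot: [0.022, 1.0, -0.0, -0.0]
contact_force: [0.8, -0.5, -1.5]
gripper_width: 19.1
grasp_force: 58.9
```

```bash
python3 - <<'E'
from h import *
snap("top","top2",(160,110,340,270),3.7)
snap("side","side2",(180,130,400,320),3.1)
E
```

```text
(no output)
```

View pics/top2.png

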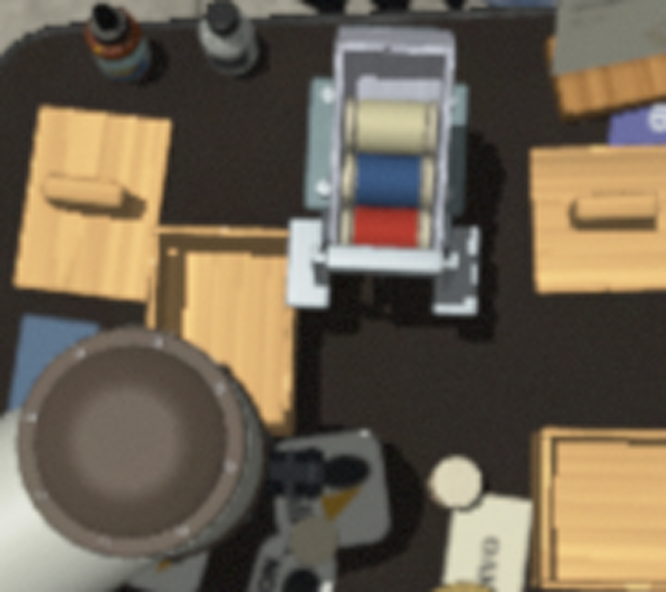

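View pics/side2.png

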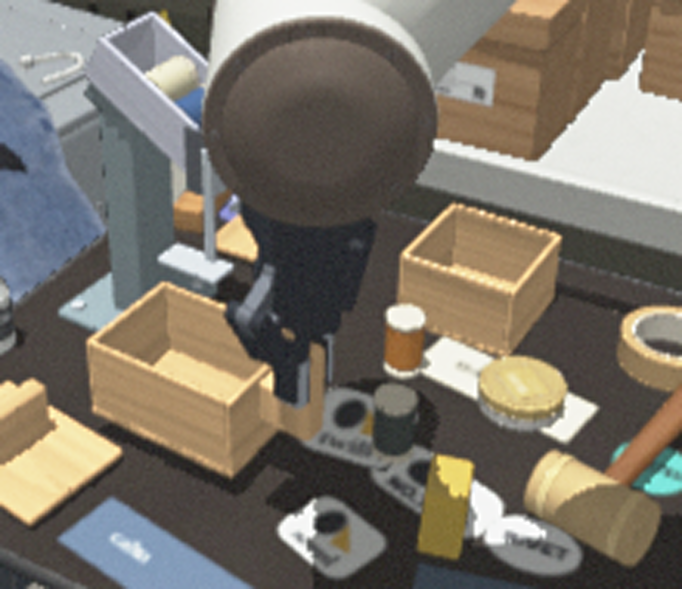

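The tub is level, front-left rim corner at (157,230) in the top crop; feet fronts at (289,305)/(476,313) in the same crop.

```bash
python3 - <<'E'
from h import *
c=load("top2")
def P(U,V,z): return px(c,160+U/3.7,110+V/3.7,z)[:2].round(1)
print("FL",P(157,230,81.5),"exp 619.8 134.4; left edge lower",P(149,325,81.5),"right edge",P(294,320,81.5),P(293,430,81.5))
for p in[(289,305),(328,307),(434,309),(476,313),(290,219),(480,229)]: print(P(*p,97))
print("trough",P(328,268,193),P(458,268,193))
c2=load("side2")
def S(U,V,z): return px(c2,180+U/3.1,130+V/3.1,z)[:2].round(1)
print("side FL?",S(90,345,81.5),S(163,285,81.5),S(232,407,81.5))
E
```

```text
FL [616.3 131. ] exp 619.8 134.4; left edge lower [560.7 135. ] right edge [563.1  51.4] [499.8  52. ]
[569.8  53.6]
[568.5  31.5]
[567.  -28.7]
[564.6 -52.5]
[619.4  53.1]
[613.  -55.5]
trough [575.5  30. ] [575.2 -36.3]
side FL? [610.8 140.8] [610.   60.4] [498.7 143.8]
```

```bash
python3 - <<'E'
from h import *
def hp(mx,my,yaw,uz): y=np.radians(yaw); return (mx-82*np.cos(y),my-82*np.sin(y),66.3+uz,yaw+90)
plan([hp(574,45,-2.6,22),hp(581,2,-2.6,22)])
E
```

```text
[0,0,-0,-16,-49,0]  rows 0.8  -> [491.6  49.   88.3  87.4]
[0,0,-0,-9,-43,0]  rows 0.7  -> [498.7   5.6  88.3  87.4]
```

>>> carry_out(motion=[[0, 0, 0, -6, -18, 0, -1], [0, 0, 0, -11, -34, 0, -1], [0, 0, 0, -16, -49, 0, -1], [0, 0, 0, -16, -49, 0, -1]])

```text
clock: 6.75
position: [491.4, 48.1, 88.2]
ee_rot: [0.023, 1.0, -0.0, -0.0]
contact_force: [-0.2, -0.4, -1.3]
gripper_width: 19.4
grasp_force: 58.8
```

>>> carry_out(motion=[[0, 0, 0, -3, -15, 0, -1], [0, 0, 0, -6, -30, 0, -1], [0, 0, 0, -9, -43, 0, -1], [0, 0, 0, -9, -43, 0, -1], [0, 0, 0, -9, -43, 0, -1]])

```text
clock: 7.38
position: [498.5, 5.7, 88.3]
ee_rot: [0.023, 1.0, 0.0, 0.0]
contact_force: [-0.9, -0.6, -1.4]
gripper_width: 19.5
grasp_force: 58.8
```

```bash
python3 - <<'E'
from h import *
snap("top","top3"); snap("side","side3")
a=load("top3")["im"][130:230,190:330]; b=load("side3")["im"][160:270,180:320]
f=lambda m:cv2.resize(m,(570,int(m.shape[0]*570/m.shape[1])),interpolation=cv2.INTER_CUBIC)
a=cv2.resize(a,(399,285),interpolation=cv2.INTER_CUBIC); b=cv2.resize(b,(399,314),interpolation=cv2.INTER_CUBIC)
cv2.imwrite("pics/m3.png",cv2.resize(np.vstack([a,b]),(399,599)))
E
```

```text
(no output)
```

View pics/m3.png

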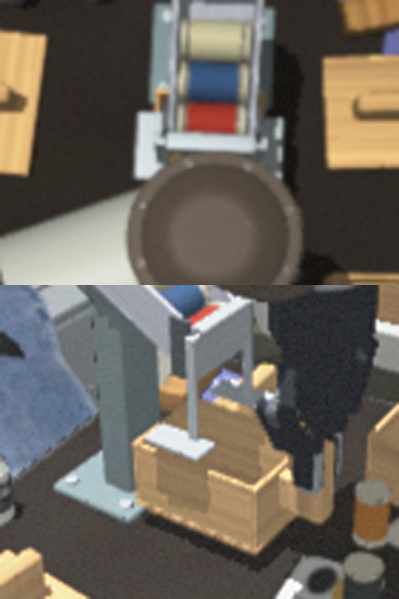

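The tub sits centred under both feet (feet overlap the long rims in both views). Raising.

>>> carry_out(motion=[[0, 0, 0, 0, 0, -6, -1], [0, 0, 0, 0, 0, -12, -1], [0, 0, 0, 0, 0, -18, -1], [0, 0, 0, 0, 0, -25, -1], [0, 0, 0, 0, 0, -32, -1]])

```text
clock: 8.1
position: [498.3, 5.8, 120.8]
ee_rot: [0.023, 1.0, 0.0, -0.0]
contact_force: [0.8, 0.2, -2.7]
gripper_width: 19.4
grasp_force: 58.8
```

>>> carry_out(motion=[[0, 0, 0, 0, 0, -8, -1], [0, 0, 0, 0, 0, -16, -1], [0, 0, 0, 0, 0, -24, -1], [0, 0, 0, 0, 0, -24, -1], [0, 0, 0, 0, 0, -24, -1]])

```text
clock: 8.72
position: [498.4, 5.8, 144.1]
ee_rot: [0.023, 1.0, 0.0, -0.0]
contact_force: [0.7, 0.4, -3.7]
gripper_width: 19.4
grasp_force: 61.5
```

>>> carry_out(motion=[[0, 0, 0, 0, 0, 0, -1], [0, 0, 0, 0, 0, 0, -1], [0, 0, 0, 0, 0, 0, -1], [0, 0, 0, 0, 0, 0, -1], [0, 0, 0, 0, 0, 0, -1]])

```text
clock: 9.35
position: [498.2, 5.7, 144.2]
ee_rot: [0.023, 1.0, -0.0, -0.0]
contact_force: [0.0, -0.7, -3.5]
gripper_width: 19.2
grasp_force: 61.5
```

```bash
python3 - <<'E'
from h import *
snap("top","top4"); snap("side","side4")
a=load("top4")["im"][130:230,190:330]; b=load("side4")["im"][140:250,180:320]
a=cv2.resize(a,(399,285),interpolation=cv2.INTER_CUBIC); b=cv2.resize(b,(399,314),interpolation=cv2.INTER_CUBIC)
cv2.imwrite("pics/m4.png",np.vstack([a,b]))
E
```

```text
(no output)
```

View pics/m4.png

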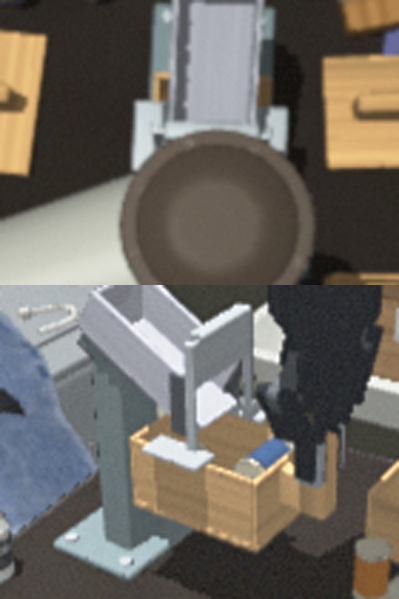

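The chute is empty; the blue spool looks high near the rear wall (265,457). Looking closer.

```bash
python3 - <<'E'
from h import *
b=load("side4")["im"][180:235,220:295]
cv2.imwrite("pics/m4b.png",cv2.resize(b,None,fx=8,fy=8,interpolation=cv2.INTER_CUBIC))
E
```

```text
(no output)
```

View pics/m4b.png

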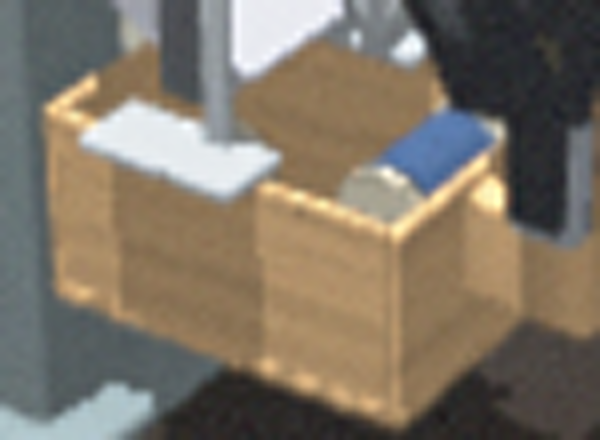

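Blue rests on another spool against the rear wall; I'll lower until the gate shuts and tilt the nose down a little so the spools roll forward.

>>> carry_out(motion=[[0, 0, 0, 0, 0, 8, -1], [0, 0, 0, 0, 0, 17, -1], [0, 0, 0, 0, 0, 26, -1], [0, 0, 0, 0, 0, 35, -1], [0, 0, 0, 0, 0, 42, -1]])

```text
clock: 10.07
position: [498.3, 5.7, 101.5]
ee_rot: [0.023, 1.0, -0.0, -0.0]
contact_force: [0.6, -0.4, -2.4]
gripper_width: 19.3
grasp_force: 61.7
```

>>> carry_out(motion=[[0, 0.05, 0, 0, 0, 0, -1], [0, 0.1, 0, 0, 0, 0, -1], [0, 0.15, 0, 0, 0, 0, -1], [0, 0.15, 0, 0, 0, 0, -1], [0, 0.15, 0, 0, 0, 0, -1]])

```text
clock: 10.7
position: [498.2, 5.7, 102.1]
ee_rot: [0.023, 0.997, 0.002, -0.075]
contact_force: [0.0, -1.3, -2.3]
gripper_width: 19.5
grasp_force: 61.7
```

```bash
python3 - <<'E'
from h import *
snap("side","side5",(215,170,300,245),8)
E
```

```text
(no output)
```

View pics/side5.png

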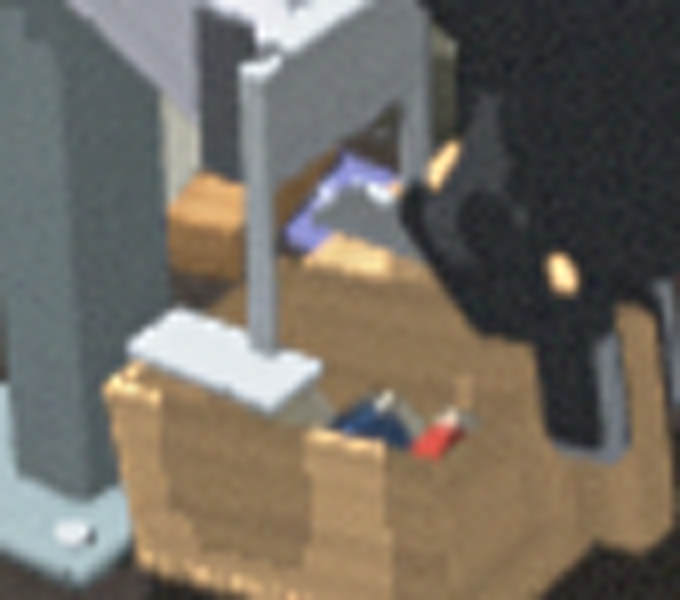

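All three now lie in a row (cream, blue, red) in the tub. Level and carry back.

>>> carry_out(motion=[[0, -0.05, 0, 0, 0, 0, -1], [0, -0.1, 0, 0, 0, 0, -1], [0, -0.15, 0, 0, 0, 0, -1], [0, -0.15, 0, 0, 0, 0, -1], [0, -0.15, 0, 0, 0, 0, -1]])

```text
clock: 11.38
position: [498.6, 5.9, 102.6]
ee_rot: [0.022, 1.0, 0.0, 0.0]
contact_force: [0.3, 0.5, -1.8]
gripper_width: 19.5
grasp_force: 61.7
```

>>> carry_out(motion=[[0, 0, 0, 0, 0, 7, -1], [0, 0, 0, 0, 0, 14, -1], [0, 0, 0, 0, 0, 14, -1]])

```text
clock: 11.75
position: [497.9, 5.6, 87.2]
ee_rot: [0.023, 1.0, -0.0, -0.001]
contact_force: [-0.6, 0.2, -2.3]
gripper_width: 19.4
grasp_force: 61.7
```

```bash
python3 - <<'E'
from h import *
def hp(mx,my,yaw,uz): y=np.radians(yaw); return (mx-82*np.cos(y),my-82*np.sin(y),66.3+uz,yaw+90)
plan([hp(574,45,-2.6,22),hp(560,95,-2.6,22),hp(520,132,-2.6,22),hp(520,132,-2.6,3),hp(520,132,-2.6,114)])
E
```

```text
[0,0,-0,9,43,0]  rows 0.7  -> [491.6  49.   88.3  87.4]
[0,0,-0,16,49,0]  rows 0.8  -> [477.9  98.7  88.3  87.4]
[0,0,-0,41,35,0]  rows 0.9  -> [438.5 135.5  88.3  87.4]
[0,0,-0,0,0,19]  rows 0.3  -> [438.5 135.5  69.3  87.4]
[0,0,-0,0,0,-111]  rows 1.8  -> [438.5 135.5 180.3  87.4]
```

>>> carry_out(motion=[[0, 0, 0, 3, 14, 0, -1], [0, 0, 0, 6, 29, 0, -1], [0, 0, 0, 9, 43, 0, -1], [0, 0, 0, 9, 43, 0, -1]])

```text
clock: 12.25
position: [491.3, 50.6, 88.5]
ee_rot: [0.021, 1.0, 0.0, 0.0]
contact_force: [0.0, -0.4, -2.6]
gripper_width: 19.4
grasp_force: 61.7
```

>>> carry_out(motion=[[0, 0, 0, 5, 16, 0, -1], [0, 0, 0, 11, 33, 0, -1], [0, 0, 0, 16, 49, 0, -1], [0, 0, 0, 16, 49, 0, -1]])

```text
clock: 12.75
position: [477.5, 100.1, 88.4]
ee_rot: [0.022, 1.0, 0.0, 0.0]
contact_force: [0.3, -0.5, -2.5]
gripper_width: 18.9
grasp_force: 61.8
```

>>> carry_out(motion=[[0, 0, 0, 14, 12, 0, -1], [0, 0, 0, 28, 24, 0, -1], [0, 0, 0, 41, 35, 0, -1], [0, 0, 0, 41, 35, 0, -1]])

```text
clock: 13.25
position: [437.7, 135.9, 88.4]
ee_rot: [0.022, 1.0, -0.0, -0.0]
contact_force: [0.2, 0.4, -2.3]
gripper_width: 19.5
grasp_force: 61.7
```

>>> carry_out(motion=[[0, 0, 0, 0, 0, 6, -1], [0, 0, 0, 0, 0, 12, -1], [0, 0, 0, 0, 0, 16, -1], [0, 0, 0, 0, 0, 19, -1], [0, 0, 0, 0, 0, 19, -1]])

```text
clock: 13.88
position: [438.4, 135.6, 69.2]
ee_rot: [0.023, 1.0, -0.0, -0.0]
contact_force: [0.3, 0.6, -2.5]
gripper_width: 19.3
grasp_force: 61.7
```

>>> carry_out(motion=[[0, 0, 0, 0, 0, 2, -1], [0, 0, 0, 0, 0, 2, -1], [0, 0, 0, 0, 0, 2, 0.2], [0, 0, 0, 0, 0, 2, 0.2], [0, 0, 0, 0, 0, 2, 0.2]])

```text
clock: 14.5
position: [438.4, 135.7, 67.3]
ee_rot: [0.023, 1.0, 0.0, 0.0]
contact_force: [0.3, -0.2, -0.1]
gripper_width: 50.9
grasp_force: 0.0
```

>>> carry_out(motion=[[0, 0, 0, 0, 0, -20, 0.2], [0, 0, 0, 0, 0, -60, 0.2], [0, 0, 0, 0, 0, -113, 0.2], [0, 0, 0, 0, 0, -113, 0.2]])

```text
clock: 15.0
position: [440.6, 137.1, 184.4]
ee_rot: [0.022, 1.0, 0.003, 0.004]
contact_force: [-0.4, 1.1, -0.4]
gripper_width: 51.1
grasp_force: 0.0
```

```bash
python3 - <<'E'
from h import *
# loose spool 2 at (436.3,40.7), fingers along world ~y? approach: psi=87.4 -> y fingers
plan([(445,75,180,60),(436.3,40.7,110,45),(436.3,40.7,26,45)])
E
```

```text
[0,0,0.48,-9,-60,0]  rows 2.6  -> [444.8  75.2 180.3  59.9]
[0,0,0.26,-10,-34,70]  rows 1.4  -> [436.4  40.7 110.3  45. ]
[0,0,-0,0,0,84]  rows 1.3  -> [436.4  40.7  26.3  45. ]
```

```bash
python3 - <<'E'
from h import *
st=[438.5,135.5,180.3,87.4]
plan([(436.3,40.7,110,87.4),(436.3,40.7,26,87.4),(436.3,40.7,120,87.4),(440,-20,150,130),(453.9,-113.5,150,178.8),(453.9,-113.5,33,178.8),(453.9,-113.5,150,178.8),
(470.6,-43.5,120,178.8),(470.6,-43.5,26,178.8),(470.6,-43.5,150,178.8),(453.9,-157.5,150,178.8),(453.9,-157.5,33,178.8),(453.9,-157.5,200,178.8)],st)
E
```

```text
[0,0,-0,-2,-95,70]  rows 1.9  -> [436.2  40.5 110.3  87.4]
[0,0,-0,0,0,84]  rows 1.3  -> [436.2  40.5  26.3  87.4]
[0,0,-0,0,0,-94]  rows 1.5  -> [436.2  40.5 120.3  87.4]
[0,0,-0.74,-7,-60,-30]  rows 4.0  -> [440.5 -19.7 150.3 129.8]
[0,0,-0.86,50,-81,0]  rows 4.6  -> [ 453.9 -114.   150.3  179.1]
[0,0,0,0,0,117]  rows 1.9  -> [ 453.9 -114.    33.3  179.1]
[0,0,0,0,0,-117]  rows 1.9  -> [ 453.9 -114.   150.3  179.1]
[0,0,0,-71,-16,30]  rows 1.3  -> [471.  -43.3 120.3 179.1]
[0,0,0,0,0,94]  rows 1.5  -> [471.  -43.3  26.3 179.1]
[0,0,0,0,0,-124]  rows 2.0  -> [471.  -43.3 150.3 179.1]
[0,0,0,115,15,0]  rows 1.9  -> [ 454.2 -158.   150.3  179.1]
[0,0,0,0,0,117]  rows 1.9  -> [ 454.2 -158.    33.3  179.1]
[0,0,0,0,0,-167]  rows 2.7  -> [ 454.2 -158.   200.3  179.1]
```

>>> carry_out(motion=[[0, 0, 0, -2, -95, 0, 0.2], [0, 0, 0, -2, -95, 0, 0.2], [0, 0, 0, -2, -95, 70, 0.2], [0, 0, 0, -2, -95, 70, 0.2], [0, 0, 0, -2, -95, 70, 0.2]])

```text
clock: 15.62
position: [436.2, 40.8, 110.3]
ee_rot: [0.022, 1.0, -0.001, -0.001]
contact_force: [0.3, 0.3, 0.1]
gripper_width: 51.6
grasp_force: 0.0
```

>>> carry_out(motion=[[0, 0, 0, 0, 0, 40, 0.2], [0, 0, 0, 0, 0, 84, 0.2], [0, 0, 0, 0, 0, 84, 0.2], [0, 0, 0, 0, 0, 84, -1], [0, 0, 0, 0, 0, 84, -1]])

```text
clock: 16.25
position: [437.9, 41.7, 28.6]
ee_rot: [0.022, 1.0, 0.001, 0.003]
contact_force: [-0.4, 1.0, 5.5]
gripper_width: 27.7
grasp_force: 59.0
```

>>> carry_out(motion=[[0, 0, 0, 0, 0, 0, -1], [0, 0, 0, 0, 0, -40, -1], [0, 0, 0, 0, 0, -94, -1], [0, 0, 0, 0, 0, -94, -1]])

```text
clock: 16.75
position: [438.9, 41.9, 125.3]
ee_rot: [0.022, 1.0, 0.003, 0.006]
contact_force: [-0.6, 1.3, -1.8]
gripper_width: 27.5
grasp_force: 59.1
```

```bash
python3 - <<'E'
from h import *
snap("top","top6",(150,110,350,260),3.9)
E
```

```text
(no output)
```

View pics/top6.png

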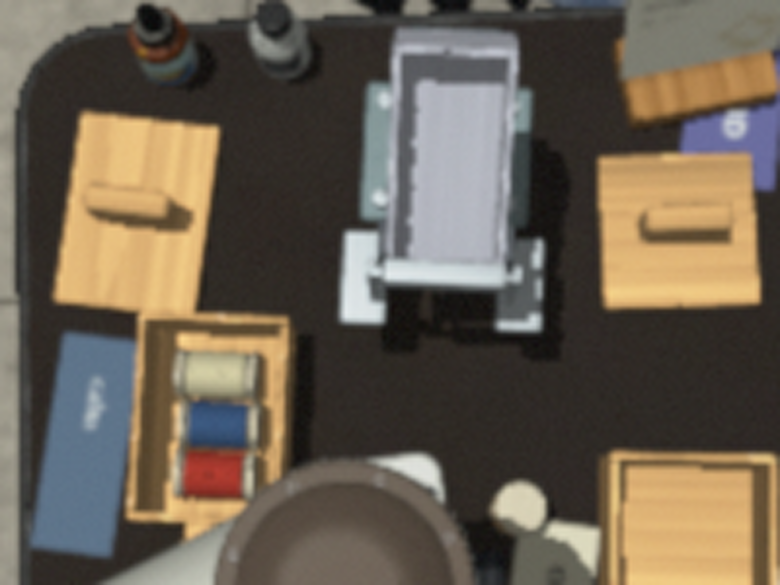

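Three spools lie flat in the long tub; lids, square tub (corner 600,452) and the other loose spool (519,505) are unmoved. Placing the held spool.

>>> carry_out(motion=[[0, 0, -0.18, -2, -15, -30, -1], [0, 0, -0.36, -4, -30, -30, -1], [0, 0, -0.55, -6, -45, -30, -1], [0, 0, -0.74, -7, -60, -30, -1], [0, 0, -0.74, -7, -60, -30, -1]])

```text
clock: 17.42
position: [439.3, -20.4, 149.4]
ee_rot: [-0.339, 0.941, 0.0, -0.001]
contact_force: [-0.1, -0.2, -0.5]
gripper_width: 27.3
grasp_force: 59.0
```

>>> carry_out(motion=[[0, 0, -0.18, 10, -17, 0, -1], [0, 0, -0.36, 20, -34, 0, -1], [0, 0, -0.54, 32, -51, 0, -1], [0, 0, -0.72, 42, -68, 0, -1], [0, 0, -0.86, 50, -81, 0, -1]])

```text
clock: 18.05
position: [453.4, -114.1, 149.7]
ee_rot: [-0.702, 0.712, 0.0, -0.0]
contact_force: [-0.1, 0.8, 0.1]
gripper_width: 27.3
grasp_force: 59.0
```

>>> carry_out(motion=[[0, 0, 0, 0, 0, 0, -1], [0, 0, 0, 0, 0, 45, -1], [0, 0, 0, 0, 0, 90, -1], [0, 0, 0, 0, 0, 117, -1], [0, 0, 0, 0, 0, 117, -1]])

```text
clock: 18.68
position: [453.0, -113.1, 31.8]
ee_rot: [-0.7, 0.714, 0.001, -0.001]
contact_force: [-0.0, 0.2, -0.0]
gripper_width: 27.5
grasp_force: 65.7
```

>>> carry_out(motion=[[0, 0, 0, 0, 0, 0, 0], [0, 0, 0, 0, 0, 0, 0], [0, 0, 0, 0, 0, -30, 0], [0, 0, 0, 0, 0, -80, 0], [0, 0, 0, 0, 0, -117, 0]])

```text
clock: 19.3
position: [454.0, -113.8, 152.9]
ee_rot: [-0.701, 0.713, -0.001, 0.001]
contact_force: [0.9, -0.4, -0.1]
gripper_width: 42.8
grasp_force: 0.0
```

>>> carry_out(motion=[[0, 0, 0, 0, 0, 0, 0.2], [0, 0, 0, -36, -8, 0, 0.2], [0, 0, 0, -71, -16, 30, 0.2], [0, 0, 0, -71, -16, 30, 0.2], [0, 0, 0, -71, -16, 30, 0.2]])

```text
clock: 19.92
position: [470.4, -43.2, 120.1]
ee_rot: [-0.701, 0.713, 0.0, -0.0]
contact_force: [-0.1, 0.5, -0.1]
gripper_width: 51.4
grasp_force: 0.0
```

>>> carry_out(motion=[[0, 0, 0, 0, 0, 45, 0.2], [0, 0, 0, 0, 0, 94, 0.2], [0, 0, 0, 0, 0, 94, 0.2], [0, 0, 0, 0, 0, 94, -1], [0, 0, 0, 0, 0, 94, -1]])

```text
clock: 20.55
position: [472.4, -43.0, 28.5]
ee_rot: [-0.701, 0.713, -0.001, 0.002]
contact_force: [0.9, 0.2, 0.1]
gripper_width: 27.6
grasp_force: 59.0
```

>>> carry_out(motion=[[0, 0, 0, 0, 0, 0, -1], [0, 0, 0, 0, 0, -50, -1], [0, 0, 0, 0, 0, -100, -1], [0, 0, 0, 0, 0, -124, -1], [0, 0, 0, 0, 0, -124, -1]])

```text
clock: 21.18
position: [472.0, -42.8, 153.0]
ee_rot: [-0.701, 0.713, -0.002, 0.003]
contact_force: [-0.4, 0.2, -0.8]
gripper_width: 27.8
grasp_force: 59.2
```

```bash
python3 - <<'E'
from h import *
snap("top","top7",(150,110,350,260),3.9)
E
```

```text
(no output)
```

View pics/top7.png

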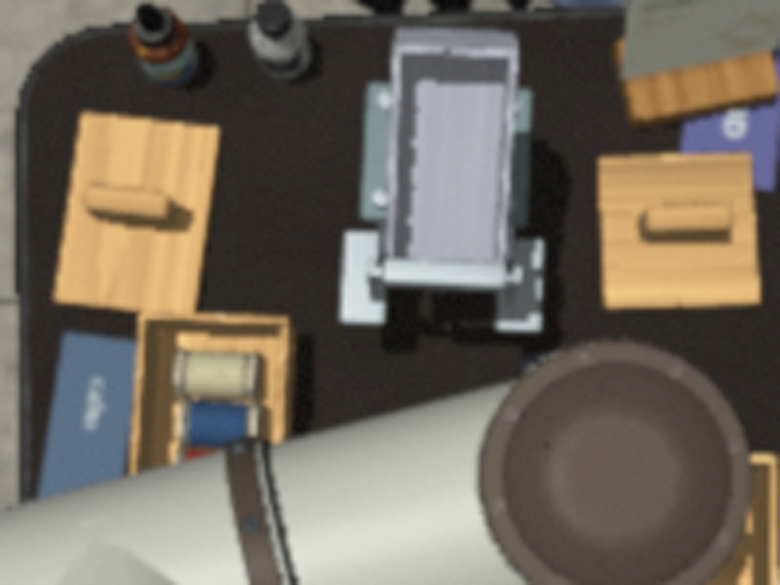

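Lids and tubs are unmoved. Placing the second spool.

>>> carry_out(motion=[[0, 0, 0, 30, 4, 0, -1], [0, 0, 0, 60, 8, 0, -1], [0, 0, 0, 90, 12, 0, -1], [0, 0, 0, 115, 15, 0, -1], [0, 0, 0, 115, 15, 0, -1]])

```text
clock: 21.85
position: [452.6, -158.8, 148.7]
ee_rot: [-0.7, 0.714, 0.001, -0.001]
contact_force: [0.3, 0.7, -0.7]
gripper_width: 27.7
grasp_force: 59.2
```

>>> carry_out(motion=[[0, 0, 0, 0, 0, 0, -1], [0, 0, 0, 0, 0, 45, -1], [0, 0, 0, 0, 0, 90, -1], [0, 0, 0, 0, 0, 117, -1], [0, 0, 0, 0, 0, 117, -1]])

```text
clock: 22.48
position: [453.2, -157.0, 31.8]
ee_rot: [-0.702, 0.712, 0.001, -0.001]
contact_force: [0.8, -0.2, -0.4]
gripper_width: 27.0
grasp_force: 65.6
```

>>> carry_out(motion=[[0, 0, 0, 0, 0, 0, 0], [0, 0, 0, 0, 0, 0, 0], [0, 0, 0, 0, 0, -30, 0], [0, 0, 0, 0, 0, -80, 0], [0, 0, 0, 0, 0, -117, 0]])

```text
clock: 23.1
position: [454.4, -157.9, 153.1]
ee_rot: [-0.701, 0.713, -0.001, 0.001]
contact_force: [0.6, -0.0, -0.6]
gripper_width: 43.2
grasp_force: 0.0
```

```bash
python3 - <<'E'
from h import *
json.dump([454.2,-158,150.3,179.1],open("cmd.json","w"))
# lid bar across x -> psi 178.x (slid bar angle -88.7/92 => normal ~ 180+0.5...)
plan([(500,-20,230,178)])
E
```

```text
[0,0,0.02,-139,-44,-80]  rows 2.7  -> [500.4 -19.7 230.3 178. ]
```

>>> carry_out(motion=[[0, 0, 0.02, -139, -44, -80, 0.2], [0, 0, 0.02, -139, -44, -80, 0.2], [0, 0, 0.02, -139, -44, -80, 0.2], [0, 0, 0.02, -139, -44, -80, 0.2], [0, 0, 0.02, -139, -44, -80, 0.2]])

```text
clock: 23.72
position: [499.3, -19.8, 230.1]
ee_rot: [-0.694, 0.72, 0.0, -0.0]
contact_force: [-0.2, 0.1, 0.7]
gripper_width: 51.5
grasp_force: 0.0
```

```bash
python3 - <<'E'
from h import *
snap("top","top8",(280,120,370,275),3.8)
E
```

```text
(no output)
```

View pics/top8.png

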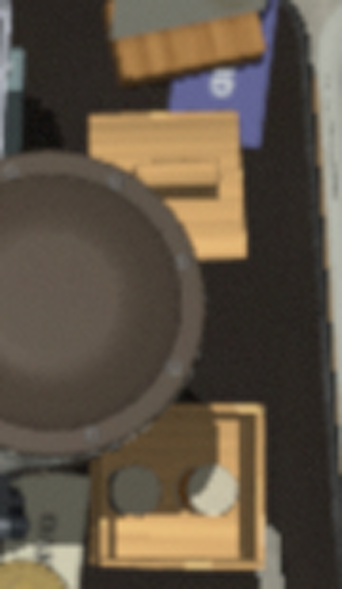

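Both loose spools stand in the square tub; square lid corners (89,115),(238,112),(247,257), tub right/bottom edges ~266/570, unmoved. Refine edges by profile.

```bash
python3 - <<'E'
from h import *
c=load("top8"); g=cv2.cvtColor(c["im"],cv2.COLOR_BGR2GRAY)
print("row263 u298-354",g[261:264,298:355].mean(0).astype(int).tolist())
print("col335 v222-274",g[222:275,330:335].mean(1).astype(int).tolist())
print(px(c,350,245,60)[:2],px(c,280+134/3.8,120+490/3.8,50)[:2],px(c,280+211/3.8,120+490/3.8,50)[:2])
print("lid",[px(c,280+a/3.8,120+b/3.8,12)[:2].round(1) for a,b in[(89,115),(238,112),(247,257)]])
E
```

```text
row263 u298-354 [112, 112, 107, 84, 46, 54, 76, 83, 127, 159, 125, 93, 132, 176, 181, 181, 180, 180, 180, 180, 179, 180, 182, 182, 181, 182, 183, 181, 181, 182, 182, 182, 181, 182, 181, 182, 181, 181, 182, 180, 181, 182, 182, 178, 153, 92, 78, 76, 80, 130, 178, 173, 146, 139, 133, 107, 47]
col335 v222-274 [37, 33, 30, 32, 56, 73, 70, 69, 71, 73, 76, 74, 74, 75, 77, 76, 75, 75, 77, 76, 76, 76, 79, 86, 92, 99, 110, 130, 159, 179, 175, 159, 139, 146, 173, 182, 188, 191, 189, 184, 180, 180, 180, 179, 160, 152, 181, 150, 63, 37, 37, 37, 38]
[ 459.4579222  -185.53045976] [ 451.49204969 -111.99372553] [ 451.26581226 -155.96977473]
lid [array([679.7, -95. ]), array([ 681.1, -186.3]), array([ 591.2, -188.9])]
```

```bash
python3 - <<'E'
from h import *
c=load("top8"); g=cv2.cvtColor(c["im"],cv2.COLOR_BGR2GRAY)
print("tub",px(c,327.6,247.6,60)[:2], "edges x",px(c,327.6,225.5,60)[0],px(c,327.6,269.6,60)[0])
# lid edges: col near u=338, row near v=183 (right part)
print("lid col338 v145-192",g[145:192,337:340].mean(1).astype(int).tolist())
print("lid row 156 u298-350",g[155:158,298:350].mean(0).astype(int).tolist())
print("lid col310",g[145:160,308:311].mean(1).astype(int).tolist())
print("lid row184 u335-350",g[183:186,332:350].mean(0).astype(int).tolist())
E
```

```text
tub [ 454.15951954 -137.21516783] edges x 501.59140754405837 407.5808591751627
lid col338 v145-192 [143, 111, 106, 108, 132, 153, 147, 144, 148, 153, 154, 155, 159, 163, 161, 162, 163, 164, 164, 160, 156, 155, 156, 156, 156, 158, 156, 159, 168, 170, 174, 175, 173, 167, 168, 171, 175, 180, 186, 190, 188, 180, 148, 82, 42, 38, 38]
lid row 156 u298-350 [38, 39, 38, 38, 52, 107, 154, 159, 159, 159, 159, 160, 158, 158, 158, 159, 158, 158, 158, 157, 156, 158, 157, 157, 158, 157, 157, 157, 157, 157, 157, 157, 157, 156, 156, 157, 157, 156, 156, 156, 156, 156, 157, 156, 141, 103, 103, 103, 104, 99, 81, 46]
lid col310 [41, 39, 39, 43, 70, 122, 153, 148, 145, 150, 158, 159, 161, 167, 171]
lid row184 u335-350 [187, 189, 189, 188, 188, 188, 188, 187, 187, 187, 187, 184, 152, 64, 39, 38, 39, 38]
```

```bash
python3 - <<'E'
from h import *
plan([(500,-142,200,181.5),(637,-142,130,181.5),(637,-142,33,181.5),(637,-142,170,181.5),(456,-137.8,170,179.3),(456,-137.8,96,179.3),(456,-137.8,88,179.3)])
E
```

```text
[0,0,-0.06,122,-4,30]  rows 2.0  -> [ 500.  -141.8  200.3  181.4]
[0,0,-0,4,-137,70]  rows 2.5  -> [ 637.1 -142.4  130.3  181.4]
[0,0,-0,0,0,97]  rows 1.6  -> [ 637.1 -142.4   33.3  181.4]
[0,0,-0,0,0,-137]  rows 2.2  -> [ 637.1 -142.4  170.3  181.4]
[0,0,0.04,-9,181,0]  rows 2.9  -> [ 455.9 -137.8  170.3  179.1]
[0,0,-0,0,0,74]  rows 1.2  -> [ 455.9 -137.8   96.3  179.1]
[0,0,-0,0,0,8]  rows 0.1  -> [ 455.9 -137.8   88.3  179.1]
```

>>> carry_out(motion=[[0, 0, -0.06, 122, -4, 0, 0.2], [0, 0, -0.06, 122, -4, 0, 0.2], [0, 0, -0.06, 122, -4, 30, 0.2], [0, 0, -0.06, 122, -4, 30, 0.2]])

```text
clock: 24.28
position: [497.0, -143.2, 197.6]
ee_rot: [0.714, -0.7, -0.003, 0.002]
contact_force: [-0.0, 0.7, 0.2]
gripper_width: 51.1
grasp_force: 0.0
```

>>> carry_out(motion=[[0, 0, 0, 2, -60, 0, 0.2], [0, 0, 0, 4, -120, 20, 0.2], [0, 0, 0, 4, -137, 70, 0.2], [0, 0, 0, 4, -137, 70, 0.2], [0, 0, 0, 4, -137, 70, 0.2]])

```text
clock: 24.9
position: [637.2, -142.4, 132.1]
ee_rot: [0.716, -0.698, 0.001, -0.0]
contact_force: [0.4, 0.7, 1.0]
gripper_width: 51.4
grasp_force: 0.0
```

>>> carry_out(motion=[[0, 0, 0, 0, 0, 50, 0.2], [0, 0, 0, 0, 0, 90, 0.2], [0, 0, 0, 0, 0, 97, 0.2], [0, 0, 0, 0, 0, 97, 0.2], [0, 0, 0, 0, 0, 97, 0.2]])

```text
clock: 25.52
position: [638.6, -142.4, 36.4]
ee_rot: [0.716, -0.698, 0.002, -0.002]
contact_force: [-0.4, 0.5, -0.2]
gripper_width: 51.1
grasp_force: 0.0
```

>>> carry_out(motion=[[0, 0, 0, 0, 0, 0, -0.3], [0, 0, 0, 0, 0, 0, -1], [0, 0, 0, 0, 0, 0, -1], [0, 0, 0, 0, 0, 0, -1], [0, 0, 0, 0, 0, 0, -1]])

```text
clock: 26.15
position: [637.6, -142.4, 34.4]
ee_rot: [0.716, -0.698, 0.001, -0.0]
contact_force: [-0.5, 0.7, 5.0]
gripper_width: 15.0
grasp_force: 59.3
```

>>> carry_out(motion=[[0, 0, 0, 0, 0, -40, -1], [0, 0, 0, 0, 0, -90, -1], [0, 0, 0, 0, 0, -137, -1], [0, 0, 0, 0, 0, -137, -1]])

```text
clock: 26.65
position: [639.1, -142.5, 174.9]
ee_rot: [0.716, -0.698, 0.003, -0.003]
contact_force: [-0.1, 0.6, -1.7]
gripper_width: 15.0
grasp_force: 58.7
```

>>> carry_out(motion=[[0, 0, 0.01, -2, 45, 0, -1], [0, 0, 0.02, -4, 90, 0, -1], [0, 0, 0.03, -7, 140, 0, -1], [0, 0, 0.04, -9, 181, 0, -1], [0, 0, 0.04, -9, 181, 0, -1]])

```text
clock: 27.28
position: [451.6, -137.6, 169.0]
ee_rot: [-0.701, 0.713, 0.002, -0.001]
contact_force: [-0.3, 0.6, -0.9]
gripper_width: 15.2
grasp_force: 58.9
```

>>> carry_out(motion=[[0, 0, 0, 0, 0, 30, -1], [0, 0, 0, 0, 0, 60, -1], [0, 0, 0, 0, 0, 68, -1], [0, 0, 0, 0, 0, 74, -1], [0, 0, 0, 0, 0, 74, -1]])

```text
clock: 27.9
position: [456.2, -137.7, 96.5]
ee_rot: [-0.701, 0.713, -0.0, 0.0]
contact_force: [0.0, -0.1, 0.6]
gripper_width: 15.0
grasp_force: 58.9
```

>>> carry_out(motion=[[0, 0, 0, 0, 0, 3, -1], [0, 0, 0, 0, 0, 5, -1], [0, 0, 0, 0, 0, 6, -1], [0, 0, 0, 0, 0, 6, -1]])

```text
clock: 28.4
position: [455.7, -137.7, 90.4]
ee_rot: [-0.701, 0.713, -0.0, 0.0]
contact_force: [0.2, -0.6, -0.6]
gripper_width: 15.0
grasp_force: 58.9
```

Ribs entered without contact. Seat and release.

>>> carry_out(motion=[[0, 0, 0, 0, 0, 2, -1], [0, 0, 0, 0, 0, 3, -1], [0, 0, 0, 0, 0, 3, -1], [0, 0, 0, 0, 0, 3, -1]])

```text
clock: 28.9
position: [455.9, -137.7, 89.3]
ee_rot: [-0.702, 0.712, -0.0, 0.0]
contact_force: [-5.8, 2.2, 14.2]
gripper_width: 15.4
grasp_force: 61.1
```

>>> carry_out(motion=[[0, 0, 0, 0, 0, 0, 0], [0, 0, 0, 0, 0, 0, 0], [0, 0, 0, 0, 0, -10, 0], [0, 0, 0, 0, 0, -60, 0], [0, 0, 0, 0, 0, -110, 0]])

```text
clock: 29.52
position: [455.5, -137.8, 198.8]
ee_rot: [-0.701, 0.713, 0.0, -0.0]
contact_force: [1.5, -0.3, 0.0]
gripper_width: 42.5
grasp_force: 0.0
```

```bash
python3 - <<'E'
from h import *
json.dump([455.9,-137.8,197.3,179.1],open("cmd.json","w"))
plan([(455,-250,230,179.1)])
E
```

```text
[0,0,-0,112,-1,-33]  rows 1.9  -> [ 455.1 -249.8  230.3  179.1]
```

>>> carry_out(motion=[[0, 0, 0, 112, -1, -33, 0.2], [0, 0, 0, 112, -1, -33, 0.2], [0, 0, 0, 112, -1, -33, 0.2], [0, 0, 0, 112, -1, -33, 0.2]])

```text
clock: 30.02
position: [454.4, -249.6, 230.1]
ee_rot: [-0.701, 0.713, 0.0, -0.0]
contact_force: [0.6, 0.1, -0.3]
gripper_width: 51.5
grasp_force: 0.0
```

```bash
python3 - <<'E'
from h import *
snap("top","top9"); snap("side","side9"); c=load("top9"); o=load("top6")
d=lambda a,b,r:int(cv2.absdiff(a,b)[r[1]:r[3],r[0]:r[2]].mean())
print("lid diff",d(c["im"],o["im"],(160,135,210,192)),"tub",d(c["im"],o["im"],(182,188,226,240)))
g=cv2.cvtColor(c["im"],cv2.COLOR_BGR2GRAY)
hsv=cv2.cvtColor(c["im"],cv2.COLOR_BGR2HSV); m=cv2.inRange(hsv,(8,60,60),(28,255,255))
for n,(x0,y0,x1,y1),z in[("lid",(155,130,212,191),12)]:
    cs,_=cv2.findContours(m[y0:y1,x0:x1],cv2.RETR_EXTERNAL,cv2.CHAIN_APPROX_NONE); k=max(cs,key=cv2.contourArea).reshape(-1,2)+[x0,y0]
    W=np.array([px(c,*p,z)[:2] for p in k],np.float32); print(n,cv2.minAreaRect(W))
print("row210-214 u178-232",g[200:203,178:232].mean(0).astype(int).tolist())
print("row 230",g[229:232,178:232].mean(0).astype(int).tolist())
print("col200 v185-255",g[185:255,197:200].mean(1).astype(int).tolist())
print("col221 v185-255",g[185:255,220:223].mean(1).astype(int).tolist())
b=c["im"][125:270,155:245]; e=c["im"][200:275,290:365]
cv2.imwrite("pics/m9.png",np.hstack([cv2.resize(b,None,fx=4,fy=4,interpolation=cv2.INTER_CUBIC),cv2.resize(e,(435,580)[:2] if 0 else (435,580),interpolation=cv2.INTER_CUBIC)]))
E
```

```text
lid diff 3 tub 4
lid ((649.0474243164062, 174.53878784179688), (111.05733489990234, 122.77584838867188), 89.69087982177734)
row210-214 u178-232 [109, 108, 108, 108, 109, 111, 131, 160, 150, 82, 69, 69, 77, 86, 85, 83, 99, 133, 150, 132, 145, 163, 165, 164, 162, 161, 162, 163, 162, 160, 158, 157, 159, 160, 146, 133, 150, 131, 102, 121, 159, 181, 180, 181, 180, 138, 78, 51, 27, 18, 19, 21, 29, 39]
row 230 [109, 108, 105, 90, 77, 125, 145, 86, 68, 69, 74, 81, 84, 85, 93, 135, 184, 176, 128, 107, 92, 88, 89, 88, 84, 83, 84, 89, 89, 89, 86, 87, 85, 84, 118, 164, 151, 83, 76, 86, 126, 162, 161, 147, 85, 61, 39, 22, 20, 19, 21, 29, 42, 41]
col200 v185-255 [185, 184, 182, 178, 170, 168, 154, 95, 73, 85, 146, 193, 197, 193, 166, 132, 147, 161, 168, 174, 177, 177, 169, 156, 143, 124, 103, 96, 96, 102, 104, 102, 101, 105, 106, 102, 94, 82, 74, 73, 77, 77, 84, 91, 96, 96, 94, 89, 88, 84, 77, 70, 98, 149, 178, 180, 177, 175, 169, 159, 168, 171, 165, 155, 163, 178, 183, 185, 188, 193]
col221 v185-255 [42, 41, 42, 41, 42, 62, 123, 144, 104, 106, 116, 145, 171, 175, 178, 181, 182, 178, 174, 168, 163, 162, 164, 165, 162, 159, 158, 160, 165, 164, 163, 163, 161, 164, 167, 169, 168, 158, 152, 149, 146, 143, 140, 137, 133, 131, 128, 132, 134, 133, 132, 132, 132, 135, 139, 138, 135, 121, 111, 100, 52, 34, 40, 41, 40, 43, 41, 42, 41, 40]
```

View pics/m9.png

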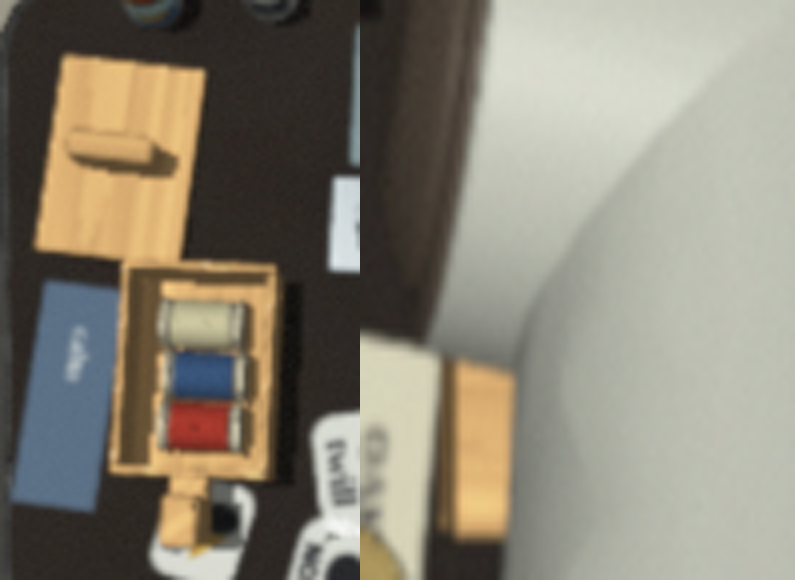

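Long tub rim corners in the crop: (123,265),(276,265),(268,478),(110,472); oblong lid: (63,55),(205,68),(182,262),(35,250), bar (66..158,128..165). Nothing moved there.

```bash
python3 - <<'E'
from h import *
c=load("top9")
def Q(U,V,z): return px(c,155+U/4-.4,125+V/4-.4,z)[:2]
def show(n,pts,z):
    q=np.array([Q(*p,z) for p in pts]); e=np.roll(q,-1,0)-q
    print(n,"mid",q.mean(0).round(1),"len",np.linalg.norm(e,axis=1).round(1),"ang",np.degrees(np.arctan2(e[:,1],e[:,0])).round(1))
show("ltub",[(123,265),(276,265),(268,478),(110,472)],60)
show("llid",[(63,55),(205,68),(182,262),(35,250)],12)
show("bar",[(72,127),(158,136),(153,163),(66,155)],51)
for u,v in[(183.8,201),(223.3,201),(182.7,230),(221.5,230),(221,190.6),(221,244.6)]: print(u,v,px(c,u,v,60)[:2].round(1))
E
```

```text
ltub mid [521.7 130.9] len [ 83.7 115.7  85.1 112.6] ang [-90.3 178.1  87.5  -2.6]
llid mid [648.3 180.3] len [ 83.5 114.9  85.  115.9] ang [-95.7 174.   85.   -6.8]
bar mid [647.7 179.1] len [48.4 15.5 48.8 16.2] ang [-96.4 170.5  84.4 -10.7]
183.8 201 [556.6 173.6]
223.3 201 [556.1  87.4]
182.7 230 [493.5 174.9]
221.5 230 [493.1  91. ]
221 190.6 [579.1  92.5]
221 244.6 [461.7  91.9]
```

```bash
python3 - <<'E'
from h import *
plan([(445,-40,230,179.1),(500,179.5,220,173.7),(649.5,179.5,130,173.7),(649.5,179.5,33,173.7),(649.5,179.5,170,173.7),(522,131.4,170,177.7),(522,131.4,96,177.7)])
E
```

```text
[0,0,-0,-210,13,0]  rows 3.4  -> [445.4 -39.6 230.3 179.1]
[0,0,0.09,-220,-51,10]  rows 3.6  -> [499.9 179.5 220.3 173.9]
[0,0,0,-16,-149,90]  rows 2.8  -> [649.7 179.7 130.3 173.9]
[0,0,0,0,0,97]  rows 1.6  -> [649.7 179.7  33.3 173.9]
[0,0,0,0,0,-137]  rows 2.2  -> [649.7 179.7 170.3 173.9]
[0,0,-0.07,62,122,0]  rows 2.2  -> [521.9 131.  170.3 178. ]
[0,0,0,0,0,74]  rows 1.2  -> [521.9 131.   96.3 178. ]
```

>>> carry_out(motion=[[0, 0, 0, -210, 13, 0, 0.2], [0, 0, 0, -210, 13, 0, 0.2], [0, 0, 0, -210, 13, 0, 0.2], [0, 0, 0, -210, 13, 0, 0.2], [0, 0, 0, -210, 13, 0, 0.2]])

```text
clock: 30.75
position: [444.8, -37.4, 230.3]
ee_rot: [-0.703, 0.711, 0.0, -0.0]
contact_force: [0.4, -0.3, 0.1]
gripper_width: 51.2
grasp_force: 0.0
```

>>> carry_out(motion=[[0, 0, 0.09, -220, -51, 10, 0.2], [0, 0, 0.09, -220, -51, 10, 0.2], [0, 0, 0.09, -220, -51, 10, 0.2], [0, 0, 0.09, -220, -51, 10, 0.2], [0, 0, 0.09, -220, -51, 10, 0.2]])

```text
clock: 31.38
position: [500.2, 181.3, 219.3]
ee_rot: [-0.67, 0.743, 0.0, -0.001]
contact_force: [-0.1, -1.1, -0.3]
gripper_width: 50.9
grasp_force: 0.0
```

>>> carry_out(motion=[[0, 0, 0, -6, -60, 0, 0.2], [0, 0, 0, -13, -120, 20, 0.2], [0, 0, 0, -16, -149, 60, 0.2], [0, 0, 0, -16, -149, 90, 0.2], [0, 0, 0, -16, -149, 90, 0.2]])

```text
clock: 32.0
position: [647.9, 177.2, 126.7]
ee_rot: [-0.668, 0.744, 0.001, -0.004]
contact_force: [-0.1, -0.7, 1.7]
gripper_width: 51.0
grasp_force: 0.0
```

>>> carry_out(motion=[[0, 0, 0, 0, 0, 50, 0.2], [0, 0, 0, 0, 0, 90, 0.2], [0, 0, 0, 0, 0, 97, 0.2], [0, 0, 0, 0, 0, 97, 0.2], [0, 0, 0, 0, 0, 97, 0.2]])

```text
clock: 32.62
position: [651.2, 180.4, 36.2]
ee_rot: [-0.669, 0.743, -0.001, 0.002]
contact_force: [0.2, 0.6, 0.8]
gripper_width: 51.4
grasp_force: 0.0
```

>>> carry_out(motion=[[0, 0, 0, 0, 0, 0, -0.3], [0, 0, 0, 0, 0, 0, -1], [0, 0, 0, 0, 0, 0, -1], [0, 0, 0, 0, 0, 0, -1], [0, 0, 0, 0, 0, 0, -1]])

```text
clock: 33.25
position: [650.3, 180.1, 34.5]
ee_rot: [-0.669, 0.743, -0.0, 0.001]
contact_force: [-0.8, 0.2, 5.0]
gripper_width: 15.0
grasp_force: 59.3
```

```bash
python3 - <<'E'
from h import *
snap("top","top10"); a=load("top10")["im"]; 
d=lambda a,b,r:int(cv2.absdiff(a,b)[r[1]:r[3],r[0]:r[2]].mean())
print("ltub rear",d(a,load("top9")["im"],(182,225,226,262)), "sq tub vs top8", d(a,load("top8")["im"],(300,222,356,275)))
E
```

```text
ltub rear 21 sq tub vs top8 53
```

>>> carry_out(motion=[[0, 0, 0, 0, 0, -40, -1], [0, 0, 0, 0, 0, -90, -1], [0, 0, 0, 0, 0, -137, -1], [0, 0, 0, 0, 0, -137, -1]])

```text
clock: 33.8
position: [651.7, 180.6, 175.0]
ee_rot: [-0.669, 0.743, -0.001, 0.004]
contact_force: [-1.0, 0.3, -1.2]
gripper_width: 15.0
grasp_force: 58.7
```

>>> carry_out(motion=[[0, 0, -0.02, 18, 35, 0, -1], [0, 0, -0.04, 36, 70, 0, -1], [0, 0, -0.07, 54, 105, 0, -1], [0, 0, -0.07, 62, 122, 0, -1], [0, 0, -0.07, 62, 122, 0, -1]])

```text
clock: 34.42
position: [519.9, 130.2, 169.2]
ee_rot: [-0.694, 0.72, 0.001, -0.001]
contact_force: [0.3, 0.4, -1.0]
gripper_width: 14.8
grasp_force: 58.8
```

>>> carry_out(motion=[[0, 0, 0, 0, 0, 30, -1], [0, 0, 0, 0, 0, 60, -1], [0, 0, 0, 0, 0, 68, -1], [0, 0, 0, 0, 0, 74, -1], [0, 0, 0, 0, 0, 74, -1]])

```text
clock: 35.05
position: [522.2, 131.3, 96.5]
ee_rot: [-0.694, 0.72, -0.0, 0.0]
contact_force: [-1.3, -0.6, -1.2]
gripper_width: 14.9
grasp_force: 58.8
```

>>> carry_out(motion=[[0, 0, 0, 0, 0, 2, -1], [0, 0, 0, 0, 0, 4, -1], [0, 0, 0, 0, 0, 6, -1], [0, 0, 0, 0, 0, 6, -1]])

```text
clock: 35.55
position: [521.6, 131.0, 90.3]
ee_rot: [-0.694, 0.72, 0.0, -0.0]
contact_force: [0.3, 0.0, -1.1]
gripper_width: 14.9
grasp_force: 58.8
```

Entered freely again. Seat, release, retreat, then check by numbers.

>>> carry_out(motion=[[0, 0, 0, 0, 0, 2, -1], [0, 0, 0, 0, 0, 3, -1], [0, 0, 0, 0, 0, 3, -1], [0, 0, 0, 0, 0, 3, -1]])

```text
clock: 36.05
position: [522.0, 131.1, 89.4]
ee_rot: [-0.695, 0.719, -0.0, 0.0]
contact_force: [-3.4, 0.3, 11.0]
gripper_width: 14.9
grasp_force: 60.6
```

>>> carry_out(motion=[[0, 0, 0, 0, 0, 0, 0], [0, 0, 0, 0, 0, 0, 0], [0, 0, 0, 0, 0, -10, 0], [0, 0, 0, 0, 0, -60, 0], [0, 0, 0, 0, 0, -120, 0]])

```text
clock: 36.67
position: [521.2, 130.7, 208.1]
ee_rot: [-0.694, 0.72, 0.0, -0.001]
contact_force: [0.8, 0.7, 0.3]
gripper_width: 42.7
grasp_force: 0.0
```

```bash
python3 - <<'E'
from h import *
json.dump([521.9,131,207.3,178.],open("cmd.json","w"))
plan([(455,-40,230,178),(350,-290,230,178)])
E
```

```text
[0,0,-0,173,61,-23]  rows 3.0  -> [454.9 -39.8 230.3 178. ]
[0,0,-0,254,96,0]  rows 4.3  -> [ 350.1 -290.3  230.3  178. ]
```

>>> carry_out(motion=[[0, 0, 0, 173, 61, -23, 0], [0, 0, 0, 173, 61, -23, 0], [0, 0, 0, 173, 61, -23, 0], [0, 0, 0, 173, 61, -23, 0]])

```text
clock: 37.17
position: [453.2, -42.3, 231.6]
ee_rot: [-0.693, 0.721, -0.001, 0.001]
contact_force: [0.4, 0.0, 1.0]
gripper_width: 42.8
grasp_force: 0.0
```

>>> carry_out(motion=[[0, 0, 0, 254, 96, 0, 0], [0, 0, 0, 254, 96, 0, 0], [0, 0, 0, 254, 96, 0, 0], [0, 0, 0, 254, 96, 0, 0], [0, 0, 0, 254, 96, 0, 0]])

```text
clock: 37.8
position: [348.7, -292.0, 230.5]
ee_rot: [-0.693, 0.721, -0.0, -0.0]
contact_force: [-0.1, 0.8, -0.3]
gripper_width: 42.8
grasp_force: 0.0
```

>>> carry_out(motion=[[0, 0, 0, 250, 140, 0, 0], [0, 0, 0, 250, 140, 0, 0], [0, 0, 0, 250, 140, 0, 0], [0, 0, 0, 250, 140, 0, 0], [0, 0, 0, 250, 140, 0, 0]])

```text
clock: 38.42
position: [199.7, -537.0, 230.0]
ee_rot: [-0.694, 0.72, 0.0, -0.0]
contact_force: [1.4, 0.0, 0.1]
gripper_width: 42.9
grasp_force: 0.0
```

```bash
python3 - <<'E'
from h import *
snap("top","top11"); c=load("top11"); hsv=cv2.cvtColor(c["im"],cv2.COLOR_BGR2HSV); m=cv2.inRange(hsv,(8,60,60),(28,255,255))
g=cv2.cvtColor(c["im"],cv2.COLOR_BGR2GRAY)
for n,(x0,y0,x1,y1) in[("sq",(296,215,356,280)),("long",(172,180,232,262))]:
    mm=m[y0:y1,x0:x1]; cs,_=cv2.findContours(mm,cv2.RETR_EXTERNAL,cv2.CHAIN_APPROX_NONE); k=max(cs,key=cv2.contourArea).reshape(-1,2)+[x0,y0]
    W=np.array([px(c,*p,66)[:2] for p in k],np.float32); r=cv2.minAreaRect(W); print(n,np.round(r[0],1),np.round(r[1],1),round(r[2],1),"ext",W.min(0),W.max(0))
    # lid plate vs rim: brightness lines
print("sq row255",g[254:257,298:354].mean(0).astype(int).tolist())
print("sq row232",g[231:234,298:354].mean(0).astype(int).tolist())
print("sq col310",g[220:275,309:312].mean(1).astype(int).tolist())
print("sq col342",g[220:275,341:344].mean(1).astype(int).tolist())
print("lt row205",g[204:207,176:230].mean(0).astype(int).tolist())
print("lt row232",g[231:234,176:230].mean(0).astype(int).tolist())
print("lt col190",g[184:252,189:192].mean(1).astype(int).tolist())
print("lt col216",g[184:252,215:218].mean(1).astype(int).tolist())
E
```

```text
sq [ 455.1 -134.2] [100.8  97.6] 88.9 ext [ 406.78357 -185.27844] [504.67523 -82.85452]
long [505.2 130.3] [ 92.2 156.5] 88.6 ext [427.1381    83.230865] [584.32324 177.20401]
sq row255 [225, 226, 225, 219, 177, 103, 93, 95, 142, 194, 201, 202, 202, 202, 203, 202, 202, 201, 202, 202, 202, 201, 202, 201, 201, 200, 201, 201, 200, 200, 200, 200, 200, 200, 198, 198, 198, 198, 198, 199, 198, 199, 199, 198, 198, 197, 198, 197, 198, 195, 180, 124, 61, 47, 47, 48]
sq row232 [46, 46, 47, 45, 49, 69, 91, 95, 133, 179, 185, 184, 184, 185, 184, 184, 183, 183, 183, 182, 182, 182, 181, 181, 181, 180, 180, 179, 180, 180, 179, 180, 178, 178, 179, 178, 178, 179, 179, 178, 178, 178, 178, 178, 179, 178, 178, 178, 179, 179, 159, 101, 53, 44, 46, 45]
sq col310 [47, 46, 46, 45, 51, 87, 151, 185, 177, 171, 172, 181, 186, 185, 187, 195, 198, 195, 192, 196, 199, 195, 190, 191, 197, 200, 200, 200, 201, 199, 194, 194, 197, 199, 201, 204, 200, 199, 200, 204, 207, 206, 208, 216, 220, 221, 216, 203, 179, 118, 57, 45, 45, 46, 46]
sq col342 [47, 45, 45, 46, 45, 61, 131, 178, 175, 170, 169, 174, 180, 181, 180, 184, 
[... 715 characters left out ...]
, 24, 24, 23, 27, 36]
lt col190 [48, 48, 47, 48, 49, 75, 145, 193, 197, 197, 198, 198, 197, 198, 197, 197, 197, 196, 197, 197, 197, 197, 198, 198, 198, 198, 197, 187, 178, 192, 199, 196, 192, 188, 169, 164, 189, 199, 200, 200, 200, 200, 200, 200, 201, 201, 200, 201, 201, 201, 201, 201, 201, 201, 201, 200, 201, 202, 199, 165, 76, 47, 45, 48, 46, 47, 46, 46]
lt col216 [47, 48, 47, 47, 47, 50, 82, 159, 206, 209, 209, 209, 210, 210, 209, 210, 210, 211, 211, 211, 212, 213, 213, 213, 213, 214, 213, 213, 215, 213, 199, 166, 147, 125, 124, 141, 163, 190, 213, 216, 215, 215, 215, 216, 216, 216, 216, 216, 215, 217, 216, 217, 216, 216, 216, 216, 215, 216, 215, 211, 173, 75, 83, 147, 196, 218, 221, 210]
```

```bash
python3 -c "
from bench import *
print(job_done())"
```

```text
the job is handed in; nothing more can be done
None
```

I handed the job in, and no verdict came back: the three chute spools are in the long tub, the two loose spools (the third was absent) are in the square tub, and both tubs stand on the table with their lids on, which the final camera edges and the forces at closing show as seated.

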